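Load the leaf drill jig and lift it level

ROBOT

A 6-joint arm with a two-finger parallel gripper is mounted at the origin on the work surface. World frame = base frame: x ahead of the robot, y to its left, z up, the work surface at z = 0. Lengths are in mm, angles in degrees, forces in N, time in s.
With the tool pointing down it reaches from about 300 to 850 mm from the base axis. Payload 4.2 kg.
Tool frame: the origin (TCP) lies midway between the tips of the shut fingers; the grasp point (between the pads) lies 19 mm behind it (env.hold_point_z is the z of the grasp point in the tool frame, in mm); z points along the fingers, y is the direction in which the jaws open and shut (so a half turn about z gives the same grasp; the last joint's range is limited). The gripper opens to 91 mm and grips with 3 to 60 N. Pads are 32 mm wide; open, the fingers measure 118 mm over their backs; the gripper's body (76 mm by 178 mm) begins 60 mm behind the grasp point.
Start: joints at [68.755, 18.312, 89.639, -0, 72.044, -1.146], TCP at [197.601, 539.997, 213.976] pointing down, gripper open.
Joint ranges: [-177.97, 177.97], [-48.28, 115.42], [12.27, 149.76], [-77.06, 257.06], [2.81, 150.46], [-146.56, 146.56]. Speed limits (degrees/s): [147.25, 147.25, 180, 180, 180, 180].

INTERFACE

Orientations are given as [roll, pitch, yaw] about the fixed x, y, z axes, in that order (R = Rz(yaw) Ry(pitch) Rx(roll)).
In Python, from workcell import env, grab_frame, camera_params, spotter gives the robot as it stands. The module is installed in compiled form; this text tells all that it offers.
- The arm moves only by the shell command python3 -m jog 'ROWS' [FORCE]. ROWS is text: rows parted by semicolons, each of 7 numbers parted by spaces: the turn, a rotation vector about the world's x, y, z in units of 5 degrees (1.0 is 5 degrees), then the shift along the world's x, y, z in units of 25 mm (1.0 is 25 mm), then the opening, from 0 (shut) to 1 (fully open). A call has 1 to 5 rows; each row is the pose to reach, as a shift and turn from the pose commanded when the call began; what a row does not reach only later rows make up. A row lasts 1/8 s, in which the tool goes at most 62.5 mm and 10.7 degrees, less where a joint would pass 70% of its speed; a pose out of reach is approached as far as the arm can. A call with a gripper value outside its range is refused whole. The fingers move at their own pace and stop on an object; FORCE is the grip in N (left out, the last holds). Time passes only in rows, so rows that repeat a pose let the fingers close. It gives the time, the measured TCP pose, the force and the opening at its end, in the units of the state.
- env.state(): the state, without advancing time (a new reading comes with each control period).
- grab_frame(name): name is "side" or "top" or "wrist"; returns the picture (420x560x3 uint8, red, green, blue); there is no depth.
- camera_params(name): a dict with "K" (3x3 intrinsics, pixels), "rvec" (rotation vector, rad) and "tvec" (3), from world to camera coordinates, as OpenCV has them. Camera axes: x right, y down, z forward; pixel columns grow to the right and rows downward; lengths in mm; the calibration is good to about 2 mm. The wrist camera is an equidistant fisheye: a pixel r from the principal point sees the ray r / f radians off the axis. A picture is of the moment at which its call begins: read the wrist's pose just before it. camera_params takes no time and is no camera call; for the wrist camera it gives the pose at the moment of the call.
- env.job_done(): hands the job in, once; it reports no verdict.
Trained networks look in the newest picture that a camera, given by its name, has taken for a name from the list of things; names that differ only in an ending like _2 or _b are one class to them, and where a whole thing is asked for, a point or a joint stands for the part that bears it (a point fixed in the world has none). Each returns a list of dicts, best first, with "conf" (0 to 1); they miss things now and then, are a little off and sometimes report something else, mostly with a low value. They report only what shows in the picture. A call takes as long as a camera call. They do not tell look-alikes from the thing itself.
- spotter.look_for(query, camera): "box" ([left, top, width, height] in pixels, round what is visible of it).
- spotter.trace(query, camera): "region" (420x560 bool, what is visible of it) and "box" ([left, top, width, height] in pixels, round what is visible of it).
The state is a dict: "time_s": time; "qpos": joint angles; "qvel": joint speeds; "effort": joint torques, N m; "ee_pos": TCP position; "ee_rot": TCP orientation; "force": force on the tool from outside, world axes, zero at the start; "torque": the same for the moment, N m; "gripper_width": finger opening in mm.
Only numpy, scipy, OpenCV 4.12 (cv2) and the standard library are available. Lean on these libraries where they do the work, as an engineer would, in place of code of your own. Each camera call takes 0.05 s, during which the arm holds its last target. There are 200 camera calls.

TASK

Load the leaf jig for the drill press: set the small flanged ring, flange down, over the round spigot in the middle of the jig so that it sits flat on the base, lowering it rather than dropping it, then swing the open leaf shut on it. Then lift the loaded jig at least 10 cm clear of the bench and keep it there, level and still, with the leaf shut; the program finishes while holding the jig in the air. Do not tip the jig over and leave the other things on the bench where they are.

Things in the scene. Friction and masses are not known exactly. Their poses are not given: they have to be found in the camera images.
- jig: The leaf drill jig, loose, bare aluminium, about 0.53 kg with its leaf: a base plate 130 long (x), 64 wide (y), 18 thick, on four steel feet 12 tall, so the plate spans heights 12 to 30 and has plain flat long sides. Origin: on the bench under the plate's middle; z up, +x towards the hinged end, where the leaf stands open; -x end (front) roughly towards the robot. Shut, it is 60 tall.
- jig_mid (a point): Middle of the jig's plate, 21 above its underside; axes as the jig's. The jig is picked up here from above, across the 64 of its plate; the shut leaf is only 44 wide (its top 57 up), so the fingers pass beside it. The jig balances near this point.
- jig_seat (a point): Where the ring's centre (ring_mid) lies when the ring is fully seated: on the axis of the spigot, 39 above the jig's underside; axes as the jig's. The steel spigot is 26 across, stands 12 tall on the plate's top (30 to 42 up) and its top 4 taper to 20. A rest block 12 long, 44 wide, 18 tall stands on the plate 54 in front of it (-x).
- leaf (a joint): Angle of the hinged leaf in rad: 0 = shut, lying level just above ring and rest block; 1.57 = standing up; starts between 1.75 and 2.05, leaning back (to the jig's +x); stop at 2.1. The hinge is stiff (0.1 N m of friction) and stays wherever it is left, also shut; there is no latch. About 1 N on the back of its free end moves it.
- leaf_hinge (a point): On the axis of the hinge pin, which runs along the jig's y: 56 behind the jig's middle (+x), 53 above its underside; axes as the jig's. The two hinge lugs are 16 long and 7 wide, at the plate's outer edges, 60 high above the underside.
- leaf_end (a point): Free end of the leaf, half-way through its thickness, 132 from the hinge axis. The leaf is an aluminium plate 8 thick, 44 wide, its last 12 a thumb lip 30 wide, with a 24 window above the ring's bore and four drill bushings. Its own -x runs from hinge to this end; its z points out of its back (up when shut, to the jig's +x when standing).
- ring_mid (a point): The ring to load, loose, bare steel, 0.16 kg, the smallest of the three flanged rings: 18 tall, flange 56 across and 5 thick at the bottom, above it a body 46 across and 13 tall; bore 30 right through (2 of play round the spigot). Point: on its axis, 9 above its underside; z up. It starts flange down on the bench. Grip it across the 46 body.
- ring: The same ring; origin in the middle of its underside.
- ring_top (a point): The centre of the same ring's upper face, at the end away from the flange, 18 above its underside.
- big_ring_a_mid (a point): A bystander: large flanged steel ring, 88 across the flange, 28 tall; point on its axis 14 up.
- big_ring_b_mid (a point): A bystander: the other large flanged steel ring, of the same size; point on its axis 14 up.
- chuck_key_mid (a point): A bystander: T-shaped steel chuck key lying on the bench, 78 long with a 70 cross bar, 18 tall; point at its middle.
- brush_grip (a point): A bystander: flat chip brush with a wooden handle lying behind the rings, about 200 long; point in its handle.
- oil_bottle: A bystander: white plastic oil bottle with a spout, 58 across, 165 tall; origin in the middle of its underside.
- motor_a: A bystander: black gear motor, 130 long, 44 wide, 40 tall, lying at the back; origin under its gearbox.
- motor_b: A bystander: another gear motor of the same kind.
Mind the look-alikes: they are no part of the job. What is shaped like the jig but brown or yellow is not meant.

How it is judged:
By the outcome, as a careful person would: the job done as asked, in the order asked, and still so for the second after the job is handed in, while the arm keeps its last pose, push and grip.
It also fails if it takes over 66 s, if anything falls off the work surface, if the arm or the gripper's body presses on something with over 40 N, if the wrist force passes 120 N, or if a joint passes its speed limit or range.

## Working session

There is one attempt and no reset: what is moved stays moved. The work goes in short steps, Python scripts to look and compute and a shell command to move; the robot and the scene stay as the last step left them, time stands still between calls to the robot, and variables do not carry over. Pictures are saved under pics/ and viewed, about 8 in all and at most 12, crops included, and the job is handed in when it is done.

```bash
mkdir -p pics
python3 - <<'E'
from workcell import env, grab_frame, camera_params, spotter
import cv2, numpy as np
a=grab_frame("top"); b=grab_frame("side")
cv2.imwrite("pics/top.png",a[...,::-1]); cv2.imwrite("pics/side.png",b[...,::-1])
for n in("top","side"):
  p=camera_params(n); print(n,p)
  for q in("jig","ring","leaf"):
    print(q,[(round(d["conf"],2),d["box"]) for d in spotter.look_for(q,n)][:4])
print(env.state(),env.hold_point_z)
E
```

```text
top {'K': array([[520.20517077,   0.        , 277.45621707],
       [  0.        , 520.20517077, 208.34885618],
       [  0.        ,   0.        ,   1.        ]]), 'rvec': array([ 2.22302778, -2.16081585,  0.10984545]), 'tvec': array([-119.00704988,  552.93598507, 1431.65241071])}
jig [(0.95, [334.2, 260.6, 25.5, 50.8]), (0.84, [223.1, 257.3, 26.9, 53.8]), (0.7, [316.8, 185.7, 49.0, 39.5]), (0.66, [394.4, 232.0, 61.7, 37.2])]
ring [(0.69, [172.4, 180.4, 18.4, 21.6]), (0.62, [281.2, 182.7, 22.5, 32.7]), (0.16, [263.0, 185.8, 42.1, 68.5])]
leaf [(0.78, [318.0, 192.9, 48.4, 27.7]), (0.73, [223.2, 261.1, 20.5, 49.0]), (0.72, [282.9, 188.1, 21.5, 26.9]), (0.63, [401.7, 234.9, 55.5, 28.9])]
side {'K': array([[409.65416895,   0.        , 273.74249677],
       [  0.        , 409.65416895, 208.4579002 ],
       [  0.        ,   0.        ,   1.        ]]), 'rvec': array([ 2.245932  , -0.63800486,  0.30603949]), 'tvec': array([-518.4959535 ,  205.14175356,  819.24648233])}
jig [(0.97, [232.9, 183.4, 78.9, 74.9]), (0.85, [138.1, 211.5, 63.6, 47.8]), (0.74, [296.6, 246.9, 68.8, 59.2]), (0.72, [
[... 177 characters left out ...]
.4]), (0.57, [336.9, 362.2, 48.3, 57.8])]
{'time_s': 0.4, 'qpos': array([ 6.87547471e+01,  1.83191768e+01,  8.96493973e+01,  1.99626986e-04,
        7.20435129e+01, -1.14683503e+00]), 'qvel': array([-0.07453206, -0.05289029, -0.04712512, -0.06089998, -0.01021303,
       -0.08023163]), 'effort': array([ 7.97997427e-05, -4.11881733e+01, -2.31919384e+01,  7.27408449e-02,
        3.96426336e-02, -5.41381894e-05]), 'ee_pos': array([197.57461166, 539.9263058 , 213.83234444]), 'ee_rot': array([-1.79987919e+02, -4.31770335e-04,  1.59901521e+02]), 'force': array([-0.09518304,  0.75301032,  0.34985259]), 'torque': array([-0.00442465, -0.04989712, -0.0290102 ]), 'gripper_width': 91.1954210801322} -18.8
```

View pics/top.png

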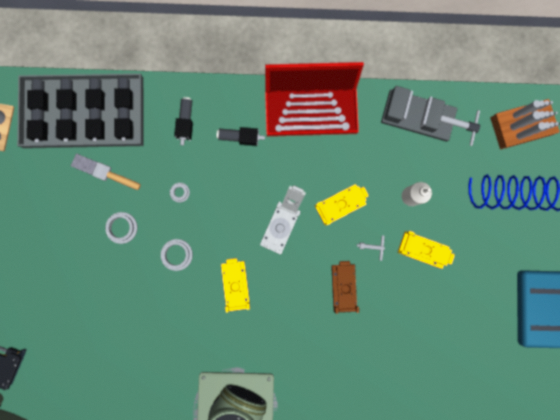

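View pics/side.png

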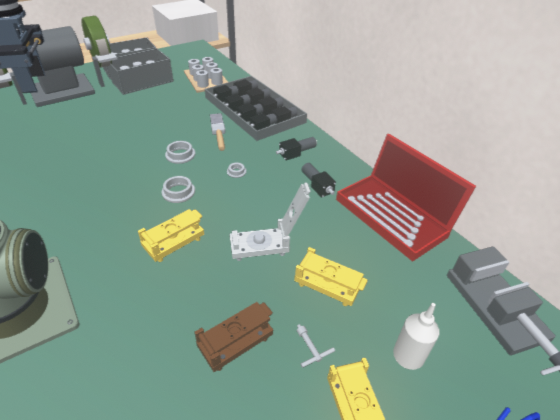

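The top view shows the ring at about (180,192). The aluminium jig has its spigot near (280,228), and the leaf leans back near (293,197).

```bash
cat > h.py <<'E'
from workcell import env, grab_frame, camera_params, spotter
import cv2, numpy as np
def ray(n,uv,p=None):
    p=p or camera_params(n); K=p["K"]; R=cv2.Rodrigues(np.array(p["rvec"],float))[0]; t=np.array(p["tvec"],float).ravel()
    x=(uv[0]-K[0,2])/K[0,0]; y=(uv[1]-K[1,2])/K[1,1]
    if n=="wrist":
        r=np.hypot(x,y)+1e-12; d=np.array([x/r*np.sin(r),y/r*np.sin(r),np.cos(r)])
    else: d=np.array([x,y,1.])
    return -R.T@t, R.T@d
def at(n,uv,z,p=None):
    c,d=ray(n,uv,p); return c+d*(z-c[2])/d[2]
def proj(n,X,p=None):
    p=p or camera_params(n); K=p["K"]; R=cv2.Rodrigues(np.array(p["rvec"],float))[0]
    c=R@np.asarray(X,float)+np.array(p["tvec"],float).ravel()
    if n=="wrist":
        r=np.hypot(c[0],c[1]); th=np.arctan2(r,c[2]); x,y=c[:2]/(r+1e-12)*th
    else: x,y=c[:2]/c[2]
    return np.array([K[0,0]*x+K[0,2],K[1,1]*y+K[1,2]])
E
python3 - <<'E'
from h import *
print("ring",at("top",(180,192),18),at("side",(236.5,168),18))
print("spig",at("top",(280,228),42),at("side",(259,237),42))
print("front",at("top",(272,249),30), "hinge",at("top",(288,207),50))
im=cv2.imread("pics/top.png")[170:270,150:320]
cv2.imwrite("pics/c.png",cv2.resize(im,None,fx=4,fy=4,interpolation=cv2.INTER_CUBIC))
p=camera_params("wrist"); print(p, ray("wrist",(280,210)))
E
```

```text
ring [594.37964769 170.73338437  18.        ] [595.07658468 168.65961238  18.        ]
spig [ 500.58290524 -111.35313614   42.        ] [ 501.89354214 -112.2925708    42.        ]
front [442.39836505 -91.13250231  30.        ] hinge [ 558.52244081 -131.53900848   50.        ]
{'K': array([[325.1922621 ,   0.        , 283.92039965],
       [  0.        , 325.1922621 , 211.16347571],
       [  0.        ,   0.        ,   1.        ]]), 'rvec': array([-2.37238312, -1.65824478, -0.24282719]), 'tvec': array([-574.54143575,  -31.68916788,  390.90389255])} (array([120.84011652, 567.30410157, 384.02036475]), array([ 0.26128344, -0.10774151, -0.95923028]))
```

View pics/c.png

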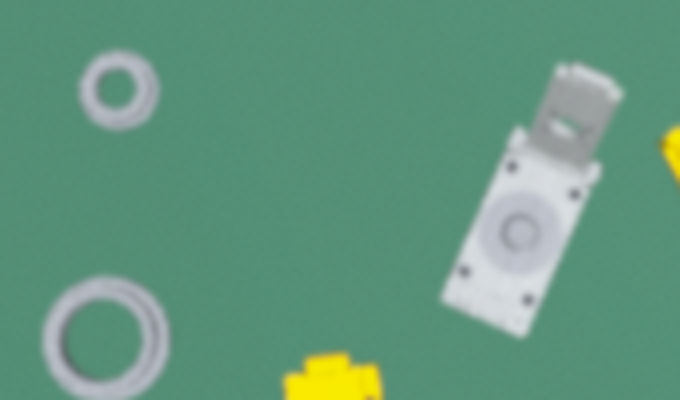

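The ring is near (595,170), the spigot near (501,-112) and the jig's yaw about -20°, which already matches the tool yaw of 160. Next I move above the ring for a closer look.

```bash
python3 -m jog '0 0 0 1.6 -1.5 -0.2 1; 0 0 0 3.2 -3 -0.5 1; 0 0 0 4.8 -4.5 -0.8 1; 0 0 0 6.4 -6 -1.1 1; 0 0 0 8 -7.5 -1.4 1'; python3 -m jog '0 0 0 1.7 -1.7 -0.2 1; 0 0 0 3.4 -3.4 -0.5 1; 0 0 0 5.1 -5.2 -0.8 1; 0 0 0 6.8 -6.9 -1.1 1; 0 0 0 6.8 -6.9 -1.1 1'
python3 - <<'E'
from h import *
p=camera_params("wrist"); a=grab_frame("wrist"); print(env.state()["ee_pos"])
cv2.imwrite("pics/w1.png",a[...,::-1])
for q in("ring",):
  for d in spotter.trace(q,"wrist")[:3]:
    x,y,w,h=d["box"]; m=d["region"].astype(np.uint8)
    c=max(cv2.findContours(m,0,2)[0],key=cv2.contourArea).reshape(-1,2)
    P=np.array([at("wrist",u,3,p)[:2] for u in c]).astype(np.float32)
    print(d["conf"],d["box"],cv2.minEnclosingCircle(P),cv2.fitEllipse(P))
print("pred",proj("wrist",(595,170,18),p))
E
```

```text
time_s: 1.02
ee_pos: [398.8, 351.3, 178.9]
ee_rot: [180.0, 0.0, 159.9]
force: [0.6, 1.4, -0.2]
gripper_width: 91.6
time_s: 1.65
ee_pos: [569.8, 176.9, 150.5]
ee_rot: [-180.0, 0.0, 159.6]
force: [-1.0, -0.1, -0.1]
gripper_width: 91.0
[568.26816329 178.58601673 150.82966898]
0.86 [265.1, 200.7, 54.2, 49.6] ((598.19384765625, 176.53053283691406), 28.131921768188477) ((597.8087768554688, 176.1844482421875), (54.00363540649414, 54.98106002807617), 162.3799591064453)
pred [286.83558432 227.81570082]
```

View pics/w1.png

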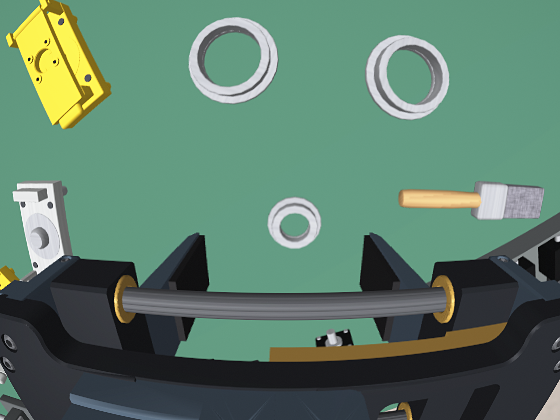

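The wrist view shows the small ring at (294,223), with the jig at the left around (40,235). I'll measure again now that the arm is still.

```bash
cat >> h.py <<'E'
def circ(q,zs,uv=None,n="wrist"):
    "fit the outline of what the net traces at plane height zs"
    p=camera_params(n); grab_frame(n); out=[]
    for d in spotter.trace(q,n)[:4]:
        c=max(cv2.findContours(d["region"].astype(np.uint8),0,2)[0],key=cv2.contourArea).reshape(-1,2)
        if len(c)<6: continue
        P=np.array([at(n,u,zs,p)[:2] for u in c]).astype(np.float32)
        print(q,round(d["conf"],2),np.round(d["box"]),np.round(cv2.fitEllipse(P)[0],1),np.round(cv2.fitEllipse(P)[1],1))
E
python3 - <<'E'
from h import *
for i in range(2):
  s=env.state(); print(s["ee_pos"],s["ee_rot"]); circ("ring",3)
circ("ring",3,n="top")
E
```

```text
[567.4415362  179.71324524 151.13913723] [-1.79999252e+02 -6.75404681e-02  1.59811428e+02]
ring 0.78 [262. 202.  56.  48.] [597.5 176.6] [54.7 55.3]
[566.783315   180.88441671 151.64274945] [ 1.79985951e+02 -2.76523273e-02  1.59962440e+02]
ring 0.71 [264. 202.  53.  50.] [598.  176.5] [52.9 54.7]
```

```bash
python3 -m jog '0 0 0 0.6 -0.1 -1.6 1; 0 0 0 1.2 -0.2 -3.2 1; 0 0 0 1.2 -0.2 -3.2 1;0 0 0 1.2 -0.2 -3.2 1'
python3 - <<'E'
from h import *
for i in range(2):
  s=env.state(); print(s["ee_pos"],s["ee_rot"]); circ("ring",3)
p=camera_params("wrist"); print(proj("wrist",s["ee_pos"],p))
cv2.imwrite("pics/w2.png",grab_frame("wrist")[...,::-1])
E
```

```text
time_s: 2.55
ee_pos: [597.8, 175.6, 72.8]
ee_rot: [179.9, 0.1, 159.9]
force: [-0.7, 0.0, 0.4]
gripper_width: 91.2
[597.77129347 175.64886753  72.82968521] [1.79939575e+02 5.98690038e-02 1.59932157e+02]
ring 0.96 [250. 189.  70.  68.] [597.8 176.4] [52.6 56.4]
[598.21492674 175.64539862  73.61921986] [1.79881308e+02 1.50807357e-01 1.59931354e+02]
ring 0.68 [  2. 168.  30. 116.] [ 117.  -319.2] [363.7 969.1]
ring 0.64 [248. 188.  70.  70.] [597.7 176.7] [54.  54.8]
[285.25396006 262.36837905]
```

View pics/w2.png

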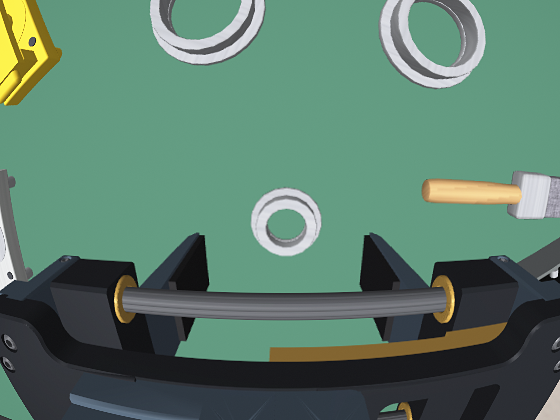

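The ring is at (285,222), centred between the fingers, and its position agrees at both heights: (597.8,176.5). I'll go down and grip.

```bash
python3 -m jog '0 0 0 0 0 -1 1; 0 0 0 0 0 -2 1; 0 0 0 0 0 -2.55 1; 0 0 0 0 0 -2.55 1; 0 0 0 0 0 -2.55 0.5' 20;  python3 -m jog '0 0 0 0 0 0 0.4; 0 0 0 0 0 0 0.4;0 0 0 0 0 0 0.4;0 0 0 0 0 0 0.4;0 0 0 0 0 0 0.4' 25
```

```text
time_s: 3.42
ee_pos: [598.4, 175.2, 8.7]
ee_rot: [179.9, 0.1, 159.9]
force: [-0.4, 0.3, -0.2]
gripper_width: 83.5
time_s: 4.05
ee_pos: [597.8, 175.2, 7.9]
ee_rot: [180.0, 0.0, 159.9]
force: [0.9, 1.1, 1.8]
gripper_width: 44.7
```

```bash
python3 -m jog '0 0 0 0 0 0.8 0.4; 0 0 0 0 0 2.4 0.4; 0 0 0 -0.4 -1.2 4 0.4; 0 0 0 -1 -3 5.2 0.4; 0 0 0 -1.6 -5 5.7 0.4';  python3 -m jog '0 0 0 -0.7 -1.8 0 0.4; 0 0 0 -1.3 -3.6 0 0.4; 0 0 0 -1.3 -3.6 0 0.4; 0 0 0 -1.3 -3.6 0 0.4'
python3 - <<'E'
from h import *
p=camera_params("wrist"); a=grab_frame("wrist"); s=env.state(); print(s["ee_pos"],s["gripper_width"])
cv2.imwrite("pics/w3.png",a[...,::-1]); np.save("p3.npy",p,allow_pickle=True)
print(proj("wrist",(501,-112,42),p),proj("wrist",s["ee_pos"],p))
E
```

```text
time_s: 4.68
ee_pos: [557.7, 49.1, 151.8]
ee_rot: [180.0, 0.1, 160.0]
force: [1.2, 0.1, -1.9]
gripper_width: 45.0
time_s: 5.18
ee_pos: [525.1, -39.7, 150.0]
ee_rot: [180.0, -0.0, 159.9]
force: [-0.8, 0.4, -1.4]
gripper_width: 45.0
[525.29213343 -39.29972314 150.00152118] 45.19368664654173
[200.96158195 212.03756839] [285.69317782 262.17041048]
```

View pics/w3.png

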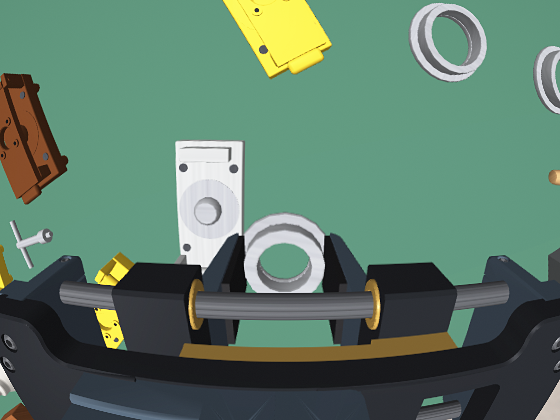

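The jig's plate spans columns 177–243 from row 142, with the spigot top near (207,210). The held ring is level at (284,256). I'll zoom in to measure.

Run:
```python
import cv2
im=cv2.imread("pics/w3.png")[130:300,165:335]
im=cv2.resize(im,None,fx=3.5,fy=3.5,interpolation=cv2.INTER_CUBIC)
cv2.imwrite("pics/c3.png",im)
```

```text
(no output)
```

View pics/c3.png

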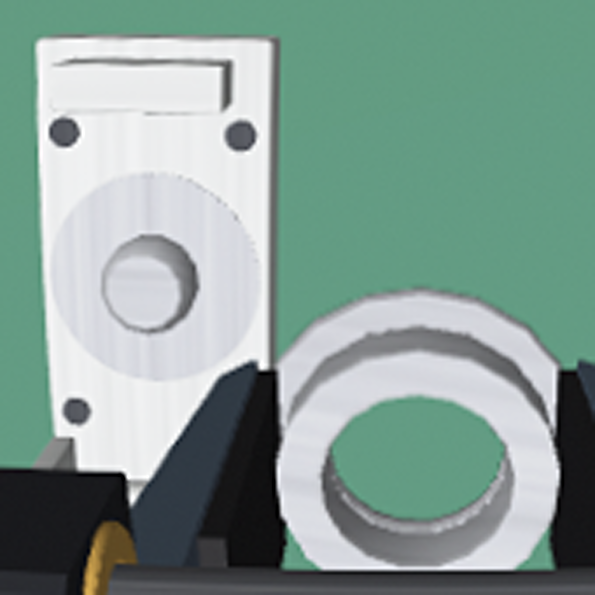

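Run:
```python
from h import *
p=np.load("p3.npy",allow_pickle=True).item()
f=lambda u,z: at("wrist",(u[0]/3.5+165,u[1]/3.5+130),z,p)[:2]
def disc(L,R,T,B,z):
    # bbox extremes -> centre by matching projected circle bbox
    from scipy.optimize import least_squares
    a=np.linspace(0,2*np.pi,180)
    def r(v):
        q=(np.array([proj("wrist",(v[0]+v[2]*np.cos(t),v[1]+v[2]*np.sin(t),z),p) for t in a])-[165,130])*3.5
        m,M=q.min(0),q.max(0)
        return [m[0]-L,M[0]-R,m[1]-T,M[1]-B]
    s=least_squares(r,[505,-108,20],x_scale=[10,10,10],diff_step=1e-4); return s.x,s.fun
print("disc30",disc(49,262,172,382,30)); print("top42",disc(103,183,250,331,42))
print("boxmid",f((142,86),48))
L=[f((36,45),30),f((55,440),30)];R=[f((274,42),30),f((270,360),30)]
for e in(L,R): d=e[1]-e[0]; print(e,np.degrees(np.arctan2(d[1],d[0])))
for h in((64,132),(241,135),(77,411)): print("hole",f(h,30))
# ring predicted
s=np.array([525.2,-39.5,150.0]); 
for dx in(-2,0,2):
  c=s+dx*np.array([-.94,.342,0])
  a=np.linspace(0,2*np.pi,180)
  for r,z in((23,160),(15,160),(28,142)):
    q=np.array([proj("wrist",(c[0]+r*np.cos(t),c[1]+r*np.sin(t),z),p) for t in a]); q=(q-[165,130])*3.5
    print(dx,r,"L R T B",q[:,0].min().round(),q[:,0].max().round(),q[:,1].min().round(),q[:,1].max().round())
```

```text
disc30 (array([ 504.05179284, -108.15250218,   29.75680431]), array([ 0.33958273, -0.3215143 , -0.32417081,  0.34228942]))
top42 (array([ 503.5109377 , -108.13820365,   10.91586361]), array([-0.41948263,  0.41055712,  0.41385941, -0.42307135]))
boxmid [454.21719804 -85.47631629]
[array([ 433.52532992, -113.20341113]), array([ 537.86624288, -156.14143549])] -22.36798249467898
[array([456.68690771, -53.71236438]), array([536.23226956, -86.79702298])] -22.583496112612842
hole [ 457.89969032 -115.12250971]
hole [476.12304008 -70.61440437]
hole [ 531.80642383 -145.60380605]
-2 23 L R T B 276.0 567.0 365.0 622.0
-2 15 L R T B 326.0 516.0 414.0 582.0
-2 28 L R T B 259.0 582.0 298.0 591.0
0 23 L R T B 275.0 567.0 353.0 612.0
0 15 L R T B 326.0 517.0 402.0 571.0
0 28 L R T B 258.0 583.0 286.0 581.0
2 23 L R T B 275.0 568.0 340.0 602.0
2 15 L R T B 326.0 517.0 390.0 561.0
2 28 L R T B 258.0 584.0 274.0 572.0
```

Seat at (503.8,-108.1), jig yaw -22.5°, and the ring is centred on the TCP to about 0.5 mm. Next I move over the seat, turn -2.5° and come down partway.

```bash
python3 -m jog '0 0 -0.5 -0.4 -1.3 -0.5 0.4; 0 0 -0.5 -0.84 -2.7 -1.6 0.4; 0 0 -0.5 -0.84 -2.7 -3 0.4; 0 0 -0.5 -0.84 -2.7 -3.6 0.4; 0 0 -0.5 -0.84 -2.7 -3.6 0.4'
python3 - <<'E'
from h import *
env.state(); p=camera_params("wrist"); a=grab_frame("wrist"); s=env.state(); print(s["ee_pos"],s["ee_rot"],s["force"])
cv2.imwrite("pics/w4.png",a[...,::-1][100:330,130:430].repeat(2,0).repeat(2,1))
E
```

```text
time_s: 5.85
ee_pos: [504.0, -106.5, 59.5]
ee_rot: [-180.0, -0.1, 157.5]
force: [-0.5, 0.5, -1.9]
gripper_width: 44.6
[ 504.89316308 -106.7776599    60.45614481] [1.79988031e+02 1.90725673e-02 1.57487552e+02] [ 0.45961746  0.25066543 -0.87693523]
```

View pics/w4.png

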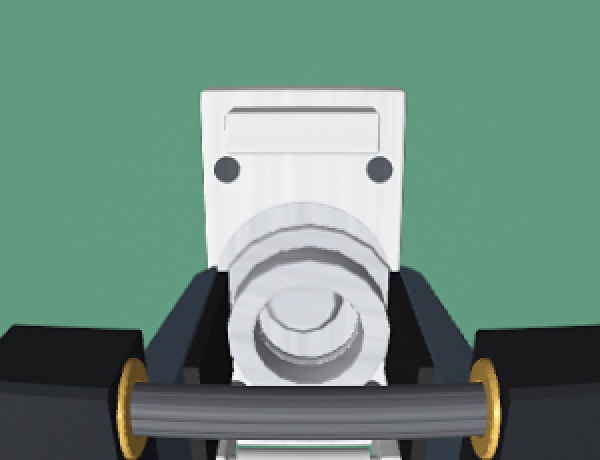

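The held ring sits about 1.3 mm to the right (jig +y) of the spigot: ring column 309 against spigot 305 and plate centre 303. I'll correct that and lower it slowly.

```bash
python3 -m jog '0 0 0 -0.02 -0.05 0 0.4; 0 0 0 -0.02 -0.05 -0.2 0.4; 0 0 0 -0.02 -0.05 -0.4 0.4; 0 0 0 -0.02 -0.05 -0.55 0.4; 0 0 0 -0.02 -0.05 -0.55 0.4'
python3 -m jog '0 0 0 0 0 -0.08 0.4; 0 0 0 0 0 -0.16 0.4; 0 0 0 0 0 -0.24 0.4; 0 0 0 0 0 -0.3 0.4; 0 0 0 0 0 -0.3 0.4'
```

```text
time_s: 6.52
ee_pos: [503.3, -108.7, 46.1]
ee_rot: [-180.0, -0.1, 157.4]
force: [0.2, -0.4, -2.0]
gripper_width: 44.8
time_s: 7.15
ee_pos: [503.5, -108.7, 38.8]
ee_rot: [180.0, -0.0, 157.4]
force: [-0.0, 0.2, -1.2]
gripper_width: 45.0
```

```bash
python3 -m jog '0 0 0 0 0 -0.03 0.4; 0 0 0 0 0 -0.06 0.4; 0 0 0 0 0 -0.06 0.4'
python3 - <<'E'
from h import *
a=grab_frame("wrist");print(env.state()["force"],env.state()["ee_pos"])
cv2.imwrite("pics/w5.png",a[...,::-1][100:330,130:430].repeat(2,0).repeat(2,1))
E
```

```text
time_s: 7.52
ee_pos: [503.7, -108.8, 37.8]
ee_rot: [180.0, 0.0, 157.4]
force: [-1.3, 0.8, 1.7]
gripper_width: 44.7
[-1.68041285 -0.30413309  3.09673579] [ 503.70252154 -108.78979211   37.87008917]
```

View pics/w5.png

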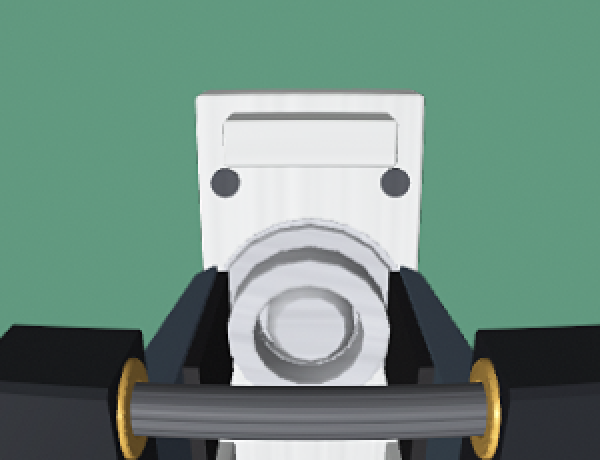

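Force rose to about +2–3 N at the expected height and the spigot shows inside the bore, so the ring is seated. I'll release, rise and estimate the leaf angle.

```bash
python3 -m jog '0 0 0 0 0 0 0.6; 0 0 0 0 0 0 0.75; 0 0 0 0 0 0 0.75; 0 0 0 0 0 0.8 0.75; 0 0 0 0 0 2 0.75'; python3 -m jog '0 0 0 0 0 1.5 0.75; 0 0 0 0 0 3.5 0.75; 0 0 0 0 0 5.3 0.75; 0 0 0 0 0 5.3 0; 0 0 0 0 0 5.3 0' 10
python3 - <<'E'
from h import *
def J(x,y,z,s=(503.8,-108.3),yaw=np.radians(-22.5)):
    return np.array([s[0]+x*np.cos(yaw)-y*np.sin(yaw),s[1]+x*np.sin(yaw)+y*np.cos(yaw),z])
for t in(1.75,1.85,1.95,2.05):
    e=(56-132*np.cos(t),53+132*np.sin(t))
    print(t,[proj(n,J(e[0],y,e[1])).round(1).tolist() for n in("top","side") for y in(15,-15)])
a=grab_frame("wrist"); p=camera_params("wrist"); b=grab_frame("side"); print(env.state()["ee_pos"])
w=a[130:330,180:380].repeat(2,0).repeat(2,1); s=cv2.resize(b[150:270,215:335],(400,400),interpolation=cv2.INTER_CUBIC)
cv2.imwrite("pics/m6.png",np.hstack([w,s])[...,::-1])
print("ring pred",proj("wrist",J(0,0,48),p),"spig",proj("wrist",J(0,0,42),p))
E
```

```text
time_s: 8.2
ee_pos: [502.8, -108.6, 87.1]
ee_rot: [-180.0, -0.1, 157.4]
force: [-0.1, -0.8, 0.4]
gripper_width: 68.5
time_s: 8.82
ee_pos: [503.0, -108.6, 219.3]
ee_rot: [-180.0, -0.1, 157.4]
force: [0.2, -0.1, 0.2]
gripper_width: 51.5
1.75 [[287.9, 192.9], [298.9, 197.8], [295.3, 179.6], [298.3, 188.7]]
1.85 [[289.9, 188.3], [300.9, 193.2], [301.2, 180.1], [304.4, 189.2]]
1.95 [[291.9, 184.0], [302.8, 188.9], [306.8, 181.2], [310.2, 190.3]]
2.05 [[293.7, 180.0], [304.5, 184.8], [312.2, 182.7], [315.6, 191.8]]
[ 502.6803962  -108.54689243  218.4015111 ]
ring pred [284.94618038 194.39281597] spig [284.92678918 193.11517748]
```

View pics/m6.png

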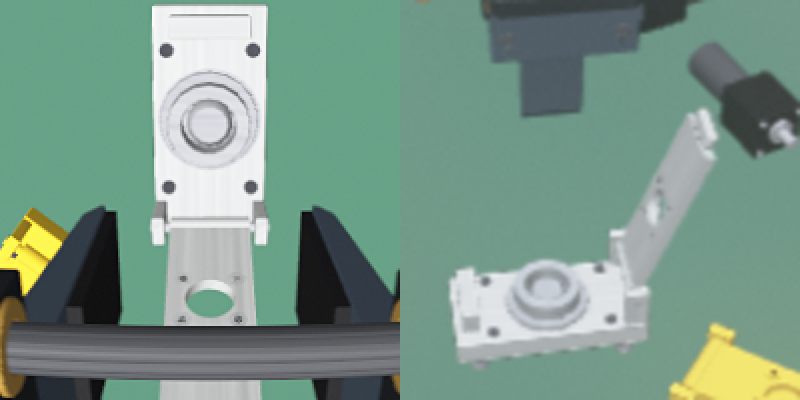

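The ring sits flat, concentric on the spigot (left panel, (208,122)). The leaf end in the side view is near (307,188), which puts the leaf at about 1.9 rad. I'll work out the push path.

Run:
```python
import numpy as np
y=np.radians(-22.5); r=108
def W(x,z): return np.array([503.8+x*np.cos(y),-108.3+x*np.sin(y),z])
pts=[W(50,222),W(100,222),W(145,222),W(145,190),W(145,160)]
for t in (1.95,1.83,1.71,1.59,1.47,1.35,1.23,1.11,.99,.87,.75,.63,.51,.39,.27,.18,.1,.05,0.01,-0.01):
    c,s=np.cos(t),np.sin(t)
    P=(56-132*c+4*s,161) if t>1.571 else (56-r*c+4*s,53+r*s+4*c)
    pts.append(W(P[0]+16,P[1]))
cur=np.array([503.6,-108.7,220])
for i,p in enumerate(pts):
    if i%5==0: base=np.round(cur,2); print()
    print(np.round((p-base)/25,2)); cur=p
```

```text
[ 1.86 -0.75  0.08]
[ 3.7  -1.51  0.08]
[ 5.37 -2.2   0.08]
[ 5.37 -2.2  -1.2 ]
[ 5.37 -2.2  -2.4 ]

[-0.75  0.31  0.04]
[-1.3   0.54  0.04]
[-1.87  0.78  0.04]
[-2.46  1.02  0.04]
[-2.95  1.22  0.03]

[-0.48  0.2  -0.06]
[-0.94  0.39 -0.19]
[-1.39  0.57 -0.37]
[-1.81  0.75 -0.61]
[-2.21  0.91 -0.91]

[-0.36  0.15 -0.34]
[-0.68  0.28 -0.73]
[-0.95  0.39 -1.16]
[-1.17  0.49 -1.61]
[-1.35  0.56 -2.1 ]

[-0.09  0.04 -0.38]
[-0.15  0.06 -0.72]
[-0.17  0.07 -0.93]
[-0.18  0.08 -1.1 ]
[-0.19  0.08 -1.19]
```

```bash
python3 -m jog '0 0 0 1.86 -0.75 0.08 0; 0 0 0 3.7 -1.51 0.08 0; 0 0 0 5.37 -2.2 0.08 0; 0 0 0 5.37 -2.2 -1 0; 0 0 0 5.37 -2.2 -2.4 0'
python3 -m jog '0 0 0 0 0 0 0; 0 0 0 -0.75 0.31 0.04 0; 0 0 0 -1.3 0.54 0.04 0; 0 0 0 -1.87 0.78 0.04 0; 0 0 0 -2.46 1.02 0.04 0'
python3 - <<'E'
from h import *
b=grab_frame("side");w=grab_frame("wrist"); print(env.state()["force"])
cv2.imwrite("pics/m7.png",np.hstack([cv2.resize(b[130:280,200:350],(400,400)),w[10:410,80:480]])[...,::-1])
E
```

```text
time_s: 9.55
ee_pos: [638.1, -164.0, 157.6]
ee_rot: [-180.0, -0.1, 157.4]
force: [0.9, 0.3, 0.0]
gripper_width: 0.6
time_s: 10.18
ee_pos: [577.1, -138.4, 162.6]
ee_rot: [180.0, 0.2, 157.4]
force: [1.0, -1.0, 0.2]
gripper_width: 0.6
[0.76864332 0.29928751 0.40722083]
```

View pics/m7.png

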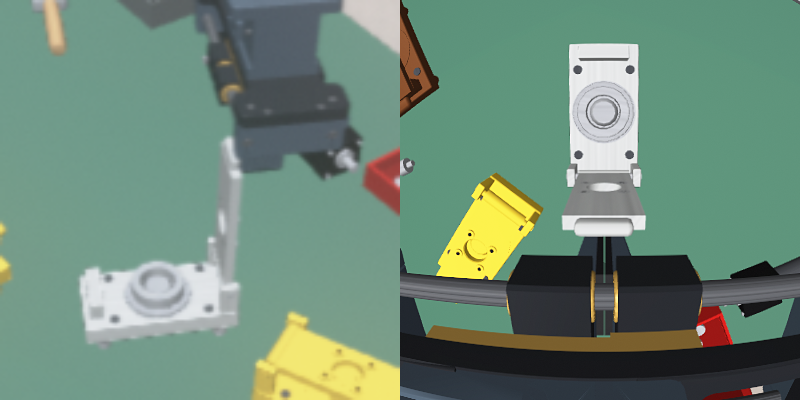

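The leaf is now upright, pushed from behind by the closed fingers. The jig hasn't moved and the ring is still in place, so I continue along the arc.

```bash
python3 -m jog '0 0 0 -0.49 0.2 -0.01 0; 0 0 0 -0.97 0.4 -0.07 0; 0 0 0 -1.43 0.59 -0.2 0; 0 0 0 -1.88 0.77 -0.38 0; 0 0 0 -2.3 0.95 -0.62 0'
python3 -m jog '0 0 0 -0.4 0.16 -0.3 0; 0 0 0 -0.76 0.31 -0.64 0; 0 0 0 -1.08 0.44 -1.03 0; 0 0 0 -1.35 0.55 -1.46 0; 0 0 0 -1.57 0.65 -1.91 0'
python3 -m jog '0 0 0 -0.18 0.07 -0.49 0; 0 0 0 -0.27 0.11 -0.87 0; 0 0 0 -0.33 0.13 -1.21 0; 0 0 0 -0.35 0.14 -1.42 0; 0 0 0 -0.36 0.15 -1.5 0'
```

```text
time_s: 10.9
ee_pos: [518.0, -114.2, 145.0]
ee_rot: [-180.0, -0.0, 157.4]
force: [-0.1, -0.3, -0.4]
gripper_width: 0.5
time_s: 11.52
ee_pos: [479.0, -98.1, 96.9]
ee_rot: [-180.0, -0.0, 157.4]
force: [0.5, -0.4, 0.3]
gripper_width: 0.4
time_s: 12.15
ee_pos: [470.6, -94.5, 59.9]
ee_rot: [-180.0, -0.0, 157.4]
force: [0.2, -0.4, -1.3]
gripper_width: 0.3
```

```bash
python3 -m jog '0 0 0 0 0 -0.06 0; 0 0 0 0 0 -0.12 0; 0 0 0 0 0 -0.16 0;0 0 0 0 0 -0.16 0'
```

```text
time_s: 12.65
ee_pos: [470.8, -94.5, 57.0]
ee_rot: [180.0, 0.0, 157.4]
force: [-1.9, 0.8, 6.1]
gripper_width: 0.1
```

The leaf is on its stop: 6 N at height 57. I'll rise, open and check where the jig is now.

```bash
python3 -m jog '0 0 0 0 0 1 0; 0 0 0 0 0 2.5 1; 0 0 0 0.6 -0.25 4 1; 0 0 0 1.32 -0.55 5.2 1; 0 0 0 1.32 -0.55 5.2 1' 10
python3 -m jog '0 0 0 0 0 0 1;0 0 0 0 0 0 1'
python3 - <<'E'
from h import *
env.state();p=camera_params("wrist");w=grab_frame("wrist"); s=env.state(); print(s["ee_pos"],s["ee_rot"],s["gripper_width"])
np.save("p8.npy",p,allow_pickle=True)
cv2.imwrite("pics/w8.png",cv2.resize(w[110:310,185:385],(600,600),interpolation=cv2.INTER_CUBIC)[...,::-1])
E
```

```text
time_s: 13.28
ee_pos: [506.0, -109.0, 188.4]
ee_rot: [179.9, 0.4, 157.4]
force: [0.5, 0.5, -0.5]
gripper_width: 37.9
time_s: 13.52
ee_pos: [502.1, -107.8, 184.7]
ee_rot: [-180.0, -0.2, 157.4]
force: [-0.1, 0.2, -0.4]
gripper_width: 57.6
[ 502.34489266 -107.87956777  184.9074575 ] [-1.79979329e+02 -1.69370636e-01  1.57406805e+02] 61.65661387019038
```

View pics/w8.png

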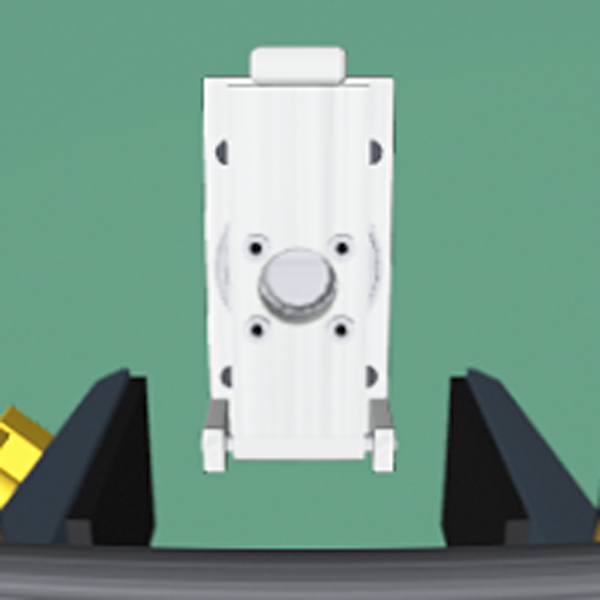

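The leaf is shut, with the spigot visible through its window at (297,284) and the plate square to the image.

Run:
```python
from h import *
p=np.load("p8.npy",allow_pickle=True).item()
f=lambda u,z: at("wrist",(u[0]/3+185,u[1]/3+110),z,p)[:2]
a,b=f((203.5,78),30),f((394,78),30); d=b-a; print(a,b,np.linalg.norm(d),"yaw",np.degrees(np.arctan2(d[1],d[0]))-90)
m=(a+b)/2; y=np.radians(-22.5); print("mid from front",m+65*np.array([np.cos(y),np.sin(y)]))
q=np.array([f(u,57) for u in((256,248),(342,248),(257,330),(341,330))]); print("bush mid",q.mean(0)); e=q[1]-q[0]; print(np.degrees(np.arctan2(e[1],e[0]))-90)
h=np.array([f(u,53) for u in((215,450),(383,450))]); 
L1,L2=f((204,90),30),f((212,360),30); e=L2-L1; print("L",np.degrees(np.arctan2(e[1],e[0])))
L1,L2=f((395,90),30),f((388,360),30); e=L2-L1; print("R",np.degrees(np.arctan2(e[1],e[0])))
s=env.state(); print(s["ee_pos"])
```

```text
[ 431.77842106 -112.60285386] [456.03966103 -54.22448217] 63.219000673690694 yaw -22.567091503521837
mid from front [ 503.96121066 -108.28809112]
bush mid [ 504.32638851 -108.50343028]
-22.584007511761598
L -22.126399777597396
R -22.751981053342906
[ 502.34489266 -107.87956777  184.9074575 ]
```

```bash
python3 -m jog '0 0 0 0 0 -1.6 1; 0 0 0 0 0 -3.4 1; 0 0 0 0 0 -5 1; 0 0 0 0 0 -6.2 1; 0 0 0 0 0 -6.8 1'; python3 -m jog '0 0 0 0 0 -0.25 1; 0 0 0 0 0 -0.48 1; 0 0 0 0 0 -0.48 1;0 0 0 0 0 -0.48 0.6;0 0 0 0 0 -0.48 0.6' 30; python3 -m jog '0 0 0 0 0 0 0.6;0 0 0 0 0 0 0.6;0 0 0 0 0 0 0.6;0 0 0 0 0 0 0.6' 50
```

```text
time_s: 14.2
ee_pos: [502.0, -107.8, 14.2]
ee_rot: [-180.0, -0.2, 157.4]
force: [-0.0, -0.3, 0.8]
gripper_width: 91.0
time_s: 14.82
ee_pos: [504.0, -108.3, 4.7]
ee_rot: [180.0, 0.1, 157.4]
force: [-0.4, -0.0, -0.5]
gripper_width: 73.8
time_s: 15.32
ee_pos: [503.8, -108.3, 4.5]
ee_rot: [180.0, 0.0, 157.4]
force: [-0.3, 0.3, 3.3]
gripper_width: 63.5
```

Gripped at 63.5 mm. I'll lift smoothly to about 150 mm.

```bash
python3 -m jog '0 0 0 0 0 0.2 0.6; 0 0 0 0 0 0.6 0.6; 0 0 0 0 0 1.1 0.6; 0 0 0 0 0 1.7 0.6; 0 0 0 0 0 2.4 0.6'; python3 -m jog '0 0 0 0 0 0.8 0.6; 0 0 0 0 0 1.6 0.6; 0 0 0 0 0 2.4 0.6; 0 0 0 0 0 3 0.6; 0 0 0 0 0 3.4 0.6'; python3 -m jog '0 0 0 0 0 0.1 0.6;0 0 0 0 0 0.1 0.6; 0 0 0 0 0 0.1 0.6; 0 0 0 0 0 0.1 0.6; 0 0 0 0 0 0.1 0.6'
python3 - <<'E'
from h import *
w=grab_frame("wrist"); b=grab_frame("side"); s=env.state(); print(s["ee_pos"],s["ee_rot"],s["gripper_width"],s["force"],s["torque"])
cv2.imwrite("pics/m9.png",np.hstack([cv2.resize(b[100:280,180:360],(400,400)),w[10:410,80:480]])[...,::-1])
E
```

```text
time_s: 15.95
ee_pos: [503.5, -108.2, 65.4]
ee_rot: [180.0, 0.0, 157.4]
force: [0.0, 0.2, -7.0]
gripper_width: 63.9
time_s: 16.58
ee_pos: [503.6, -108.3, 150.3]
ee_rot: [180.0, 0.0, 157.4]
force: [0.9, 0.2, -6.9]
gripper_width: 63.5
time_s: 17.2
ee_pos: [503.5, -108.2, 151.4]
ee_rot: [-180.0, -0.0, 157.4]
force: [-0.6, -0.2, -6.9]
gripper_width: 64.3
[ 503.5754934  -108.22778061  151.60075699] [ 1.79996389e+02 -1.23261361e-02  1.57402715e+02] 63.963964495426325 [ 0.32267964  0.34647718 -6.97176062] [-0.01343291 -0.03060178 -0.01755064]
```

The viewer is at its limit, so I check level, leaf and stillness numerically, comparing predicted and seen edges.

Run:
```python
from h import *
b=grab_frame("wrist");p=camera_params("wrist");a=cv2.imread("pics/m9.png")[:,400:,::-1]
print("still diff",np.abs(b[10:410,80:480].astype(int)-a).mean())
y=np.radians(-22.57);z0=151.6-4.5
W=lambda x,yy,z:np.array([503.9+x*np.cos(y)-yy*np.sin(y),-108.4+x*np.sin(y)+yy*np.cos(y),z0+z])
sat=b.max(2).astype(int)-b.min(2)   # green bench saturated, metal grey
def edge(x,yy,z):
    u=proj("wrist",W(x,yy,z),p); c=int(round(u[0])); col=sat[:,c]
    i=next((k for k in range(5,400) if (col[k:k+4]<22).all()),None); return u.round(1).tolist(),"seen row",i
print("lip end",edge(-76,0,57)); print("front L/R",edge(-65,26,30),edge(-65,-26,30))
for q in("leaf","jig"): print(q,[(round(d["conf"],2),np.round(d["box"]).tolist()) for d in spotter.look_for(q,"wrist")[:2]])
for t in(0,.05,.1): print(t,proj("wrist",W(56-132*np.cos(t),0,53+132*np.sin(t)+4),p).round(1))
d=np.radians(3); print("tilt 3deg front row",proj("wrist",W(-65,26,30+65*np.tan(d)),p).round(1))
print(env.state()["ee_pos"],env.state()["force"],np.abs(env.state()["qvel"]).max())
```

```text
still diff 0.5448541666666666
lip end ([285.5, 132.9], 'seen row', 132)
front L/R ([342.8, 155.1], 'seen row', 151) ([227.4, 155.1], 'seen row', 151)
leaf [(0.94, [16.0, 75.0, 79.0, 133.0]), (0.81, [317.0, 0.0, 84.0, 70.0])]
jig [(0.91, [297.0, 1.0, 106.0, 72.0]), (0.8, [0.0, 257.0, 43.0, 31.0])]
0 [285.5 132.9]
0.05 [285.6 134.3]
0.1 [285.7 136.9]
tilt 3deg front row [344.2 156. ]
[ 503.60625564 -108.26461702  151.71244871] [-0.44071214 -1.04077768 -5.95822016] 0.09276450121274517
```

Run:
```python
from h import *
b=grab_frame("wrist");p=camera_params("wrist");sat=b.max(2).astype(int)-b.min(2)
y=np.radians(-22.57);z0=147.1
def W(x,yy,z,d=0):
    x,z=x*np.cos(d)+(z-23)*np.sin(d),23+(z-23)*np.cos(d)-x*np.sin(d)
    return np.array([503.9+x*np.cos(y)-yy*np.sin(y),-108.4+x*np.sin(y)+yy*np.cos(y),z0+z])
for deg in(-4,-2,0,2,4):
    d=np.radians(deg)
    print(deg,"lipL/R",[proj("wrist",W(-74,s,57,d),p).round(1).tolist() for s in(-15,15)],"plate top",[proj("wrist",W(-63,s,30,d),p).round(1).tolist() for s in(-32,32)],"under",proj("wrist",W(-65,26,12,d),p).round(1))
for r in(137,140,143,158,162,166):
    k=np.where(sat[r,180:400]<22)[0]+180; print(r,k.min(),k.max())
```

```text
-4 lipL/R [[245.6, 132.0], [325.2, 132.0]] plate top [[216.5, 157.7], [353.5, 157.7]] under [335.  151.6]
-2 lipL/R [[244.8, 135.2], [326.0, 135.2]] plate top [[215.6, 158.6], [354.5, 158.6]] under [335.7 151.1]
0 lipL/R [[244.0, 138.7], [326.9, 138.7]] plate top [[214.6, 159.6], [355.5, 159.6]] under [336.5 150.8]
2 lipL/R [[243.2, 142.6], [327.8, 142.7]] plate top [[213.6, 160.9], [356.5, 160.9]] under [337.2 150.6]
4 lipL/R [[242.4, 147.0], [328.6, 147.0]] plate top [[212.6, 162.4], [357.6, 162.4]] under [338.  150.5]
137 245 322
140 244 323
143 244 323
158 215 353
162 215 353
166 215 353
```

The lip end is at row 132 (132.9 predicted for level, about 1.7 px per degree) and the underside edge at row 151 (150.8 predicted). So the jig is level within about 1°, with the leaf shut and the arm still.

```bash
python3 -c "
from workcell import env
env.job_done(); s=env.state(); print(s['time_s'],s['ee_pos'],s['gripper_width'],s['force'])"
```

```text
the job is handed in; nothing more can be done
the job is handed in; nothing more can be done
```

I loaded the jig, shut the leaf on the ring, and handed in with the jig held about 147 mm above the bench. The clock read about 17 s at my last reading, against the 66 s limit.

- **Ring:** I lowered it over the spigot until the wrist felt about 2–3 N of contact at the expected height. The picture after release showed it flat and centred on the spigot.
- **Leaf:** I pushed it shut with the closed fingers, and it met its stop at height 57 with about 6 N. The jig did not shift by more than about 0.5 mm.
- **Lift:** I gripped the jig across its 64 mm plate at 50 N. The wrist reads about 7 N, which fits the jig plus the ring, and the gripper opening is steady at about 64 mm.
- **Level and still:** The leaf's free end and the plate's underside appear within about 1 pixel of where a level, shut jig would put them, so it is level to about 1°. Two frames taken in a row were practically identical.

**Limits on the checks:**
- The final picture could not be viewed because I had reached the 12-picture limit, so the last checks were made from the image data only.
- In the last check, the right edges of the lip and plate were about 2–4 pixels inside the prediction. Both left edges matched; I put this down to shading or a 1 mm offset and did not pursue it.
- The spotter found the yellow and brown look-alikes rather than the held jig, so it gave no confirmation.
- I saw no bystander contact in any picture I viewed, but I did not re-measure their positions.

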